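# Switch the balcony lights to full and shut the box

### The arm

A 7-joint arm with a two-finger parallel gripper is mounted at the origin on the work surface. World frame = base frame: x ahead of the robot, y to its left, z up, the work surface at z = 0. Lengths are in m, angles in degrees, forces in N, time in s.
With the tool pointing down it reaches from about 0.425 to 0.875 m from the base axis. Payload 4.7 kg.
Tool frame: the origin (TCP) lies on the centre line of the jaws, within the pads' length; the fingertips stand 17 mm ahead of it and the grasp point (between the pads) lies 2 mm behind it; z points along the fingers, y is the line along which they close (so a half turn about z gives the same grasp; the last joint's range is limited). The gripper opens to 87 mm and grips with 3 to 60 N. Pads are 19 mm wide; open, the fingers measure 117 mm over their backs; the gripper's body (75 mm by 190 mm) begins 51 mm behind the grasp point.
Start: joints at [64.635, 18.392, -4.016, 83.108, 1.295, 78.541, -3.26], TCP at [0.287, -0.583, 0.24] pointing down, gripper open.
Joint ranges: [-163.93, 163.93], [-17.29, 119.83], [-79.2, 71.16], [3.27, 140.29], [-89.18, 269.18], [5.43, 117.66], [-154.24, 154.24]. Speed limits (degrees/s): [147.25, 147.25, 180, 180, 180, 180, 180].

### API

Orientations are given as [roll, pitch, yaw] about the fixed x, y, z axes, in that order (R = Rz(yaw) Ry(pitch) Rx(roll)).
In Python, from cell import env, read_camera gives the robot as it stands.
- The arm moves only by the shell command python3 -m jog 'ROWS' [FORCE]. ROWS is JSON, a list of rows, each a list of 5 numbers: the opening, from 0 (shut) to 1 (fully open), then the shift along the tool's x, y, z each as a share of 0.02 m, from -1 to 1, then the turn about the tool's z as a share of 45 degrees, from -1 to 1. In form: [[gripper, x, y, z, yaw], ...]. A call has 1 to 12 rows; each row shifts and turns the commanded pose from where the row before left it, along the tool's axes as they then stand; what a row does not reach is not made up. A row lasts 1/12 s, in which the tool goes at most 41.7 mm and 7.16 degrees, less where a joint would pass 70% of its speed; a pose out of reach is approached as far as the arm can. A call with a number of a shift or a turn outside -1 to 1 is refused whole. A call with a gripper value outside its range is refused whole. The fingers move at their own pace and stop on an object; FORCE is the grip in N (left out, the last holds). Time passes only in rows, so rows that do not move let the fingers close. It gives the time, the measured TCP pose, the force, the opening and the grip force at its end, in the units of the state.
- env.get_obs(): the state, without advancing time (a new reading comes with each control period).
- read_camera(name): name is "scene" or "side" or "wrist"; returns a dict with "color" (420x560x3 uint8, red, green, blue), "range_z" (420x560 float32, m along the optical axis (not along the pixel's ray), 0 where there is no reading), "mtx" (3x3 intrinsics, pixels), "k1" (the pictures are not rectified: a ray, as slopes to the right and down, at radius r is drawn at 1 + k1 r^2 times it, then the intrinsics apply), "world_from_camera" (4x4, takes a point from camera to world coordinates); the wrist camera has in their place "T_tool_cam" (4x4, takes a point from camera to tool coordinates, whose origin is the TCP and whose axes are the flange's). Camera axes: x right, y down, z forward; pixel columns grow to the right and rows downward; lengths in m; the calibration is good to about 2 mm. A picture is of the moment at which its call begins: read the wrist's pose just before it.
- env.sign_off(): hands the job in; it is judged then, once.
The state is a dict: "time_s": time; "qpos": joint angles; "joint_velocities": joint speeds; "effort": joint torques, N m; "tool_pos": TCP position; "tool_rot": TCP orientation; "force": force on the tool from outside, world axes, zero at the start; "wrist_torque": the same for the moment, N m; "grip_width": finger opening in m; "grasp_force": force on a finger pad.
Only numpy, scipy, OpenCV 4.12 (cv2) and the standard library are available. Lean on these libraries where they do the work, as an engineer would, in place of code of your own. Each camera call takes 0.05 s, during which the arm holds its last target. There are 200 camera calls.

### The job

Swing up the clear cover of the switch box, turn the black rotary handle inside clockwise from off, through half, all the way until it clicks home at full, then swing the cover fully shut again. Leave the dominoes, peg counter, bottle opener and glass as they are.

Things in the scene. Friction and masses are not known exactly. Their poses are not given: they have to be found in the camera images.
- box: grey plastic switch box fixed on the table, 200 (x) x 220 (y) x 65 mm high, walls 6 mm, open on top under its cover; origin at the centre of its underside, +x from its front (robot side) to its hinge side, z up. The switch axis is 20 mm in front of the box centre; four white blocks, 36 mm high over the table, stand inside near the hinge side (x 60 to 90 mm)
- cover (a joint): hinge of the clear 8 mm cover on the box's far (+x) rim: 0 shut, grows to 2.1 rad as it swings up and over; stiff, stays at any angle; 0.3 kg
- cover_handle (a point): middle of the cover's steel bar handle: round bar 11 mm thick, 100 mm long along the box's y, posts 42 mm either side of the middle; centre 35 mm off the cover's outer face, 170 mm from the hinge line along the cover and 43 mm out from it (cover upright: on its far side, 43 mm beyond the hinge). Axes: the box's, turned with the cover; z out of its outer face, y along the bar
- cover_hinge (a point): point on the cover's hinge line, in the middle of the box's far rim; the line runs along the box's y
- switch (a joint): angle of the rotary switch handle: 0 off, 1.31 half, 2.62 full (150 degrees in all); grows clockwise seen from above. Spring detents (about 0.1 N m to leave one): let go between positions, the handle springs to the nearest; stops just past off and full. Steel studs on the floor mark where its pointer points: small at off (box left), middling at half (towards the hinge), largest at full (box right)
- switch_grip (a point): on the switch axis, 40 mm above the table: a good grip height. The handle is a black bar 56 long x 14 wide, its underside 22 and top 52 mm above the table, with a small low nose on its pointer end (reaching 35 mm from the axis) and a white line; round metal base 72 mm across, its top 18 mm above the table. The point's x axis runs along the bar to the pointer end, z up
- domino0: turquoise domino lying face down, 48 x 24 x 9 mm, bystander; origin at the centre of its underside
- domino1: turquoise domino lying face down, 48 x 24 x 9 mm, bystander; origin at the centre of its underside
- domino2: turquoise domino lying face down, 48 x 24 x 9 mm, bystander; origin at the centre of its underside
- domino3: turquoise domino lying face down, 48 x 24 x 9 mm, bystander; origin at the centre of its underside
- counter: yellow plastic peg counter bar, 120 x 35 x 24 mm, bystander; origin at the centre of its underside
- opener: flat stainless steel bottle opener, 125 mm long, 5 mm thick, bystander; origin on its underside
- glass: empty frosted glass, 70 mm across, 100 mm high, upright bystander; origin at the centre of its underside

How it is judged (in metres and radians):
On the way, in this order (a step that is already met when the one before it is completed fails the run):
1. the cover is swung up, at least 1.2 rad open (value of joint cover above 1.2 rad), for 0.1 s.
2. the switch is in its full detent (above 2.5 rad) with the fingers off it (value of joint switch above 2.5 rad and contact force between the fingers and box below 0.5 N and value of joint cover above 1 rad), for 0.2 s.
At the end, for the whole second after the job is handed in: the switch rests in its full detent (above 2.5 rad), the cover is shut (within 0.04 rad) and still, the bystanders are within 20 mm of where they were (value of joint switch above 2.5 rad and value of joint cover below 0.04 rad and velocity of joint cover between -0.05 and 0.05 rad/s); the robot touches nothing.
It fails at once if a bystander is shifted by more than 20 mm (distance of any of domino0, domino1, domino2, domino3, counter, opener, glass from where it was at the start of the episode above 0.02 m).
It fails at once if the glass is tipped over (angle between glass's own z axis and vertical above 0.5 rad).
It also fails if it takes over 72 s, if anything falls off the work surface, if the arm or the gripper's body presses on something with over 40 N, if the wrist force passes 120 N, or if a joint passes its speed limit or range.

## Working session

There is one attempt and no reset: what is moved stays moved. The work goes in short steps, Python scripts to look and compute and a shell command to move; the robot and the scene stay as the last step left them, time stands still between calls to the robot, and variables do not carry over. Pictures are saved under pics/ and viewed, at most 10 in all, crops included, and the job is handed in when it is done.

```bash
ls; mkdir -p pics
cat > h.py <<'E'
import numpy as np,cv2
from cell import env, read_camera
from scipy.spatial.transform import Rotation as R
def pts(c,T=None):
    "world point per pixel from range"
    T=c.get("world_from_camera") if T is None else T
    h,w=c["range_z"].shape
    u,v=np.meshgrid(np.arange(w),np.arange(h))
    p=cv2.undistortPoints(np.stack([u,v],-1).reshape(-1,1,2).astype(float),np.array(c["mtx"]),np.array([c["k1"],0,0,0.])).reshape(h,w,2)
    z=c["range_z"][...,None]
    P=np.concatenate([p*z,z],-1)
    T=np.array(T);return P@T[:3,:3].T+T[:3,3]
def st():
    o=env.get_obs();print({k:np.round(o[k],3).tolist() for k in o})
E
python3 - <<'E'
from h import *
st()
ims=[]
for n in("scene","side"):
    c=read_camera(n);print(n,c["k1"],np.round(c["mtx"],1).tolist(),np.round(c["world_from_camera"],3).tolist())
    cv2.imwrite(f"pics/{n}0.png",c["color"][...,::-1]); np.savez(f"{n}0.npz",**c)
E
```

```text
pics
{'time_s': 0.0, 'qpos': [64.634, 18.44, -4.017, 83.175, 1.295, 78.539, -3.257], 'joint_velocities': [0.031, -0.016, 0.13, 0.022, 0.098, 0.021, -0.045], 'effort': [-0.0, -49.128, -0.404, -31.253, -0.064, 0.044, 0.0], 'tool_pos': [0.286, -0.583, 0.238], 'tool_rot': [-179.892, 0.005, 26.18], 'force': [-0.297, 0.059, 0.976], 'wrist_torque': [-0.005, -0.024, 0.017], 'grasp_force': 0.0, 'grip_width': 0.087}
scene -0.1164950279786355 [[418.5, 0.0, 281.7], [0.0, 418.5, 207.5], [0.0, 0.0, 1.0]] [[-0.081, 0.877, -0.474, 0.898], [0.997, 0.072, -0.038, 0.085], [0.0, -0.475, -0.88, 0.783], [0.0, 0.0, 0.0, 1.0]]
side 0.01713172188117586 [[522.8, 0.0, 276.2], [0.0, 522.8, 211.2], [0.0, 0.0, 1.0]] [[-0.767, -0.292, 0.572, -0.061], [-0.642, 0.37, -0.672, 0.751], [-0.015, -0.882, -0.471, 0.596], [0.0, 0.0, 0.0, 1.0]]
```

View pics/scene0.png

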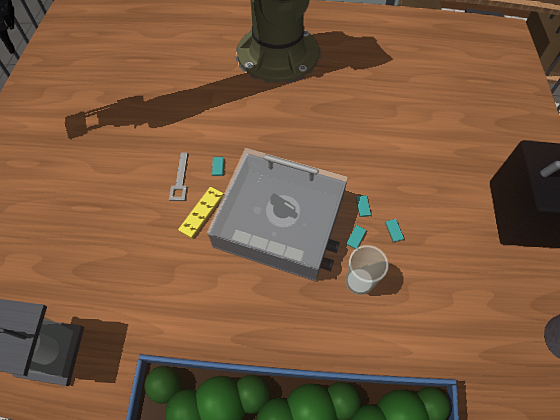

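View pics/side0.png

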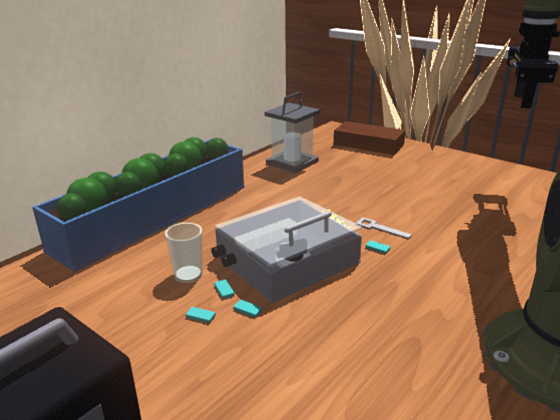

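The scene picture shows the box around (280,215), its bar handle from (266,158) to (318,177) on the robot side, and the switch at (284,205). The glass is at (365,270), the dominoes are to the right of the box and at (218,166), and the counter and opener are on the left. The side view shows the bar at (290–330, 215–230). Next I measure these.

Run:
```python
from h import *
for n in("scene","side"):
    c=dict(np.load(n+"0.npz"));P=pts(c);x,y,z=P[...,0],P[...,1],P[...,2]
    reg=(x>.3)&(x<.8)&(y>-.2)&(y<.3)&(c["range_z"]>0)
    print(n,np.histogram(z[reg],bins=np.arange(-.01,.14,.005))[0].tolist())
    lo,hi=(.055,.083)
    m=(reg&(z>lo)&(z<hi)).astype(np.uint8)
    k,l,s,ce=cv2.connectedComponentsWithStats(m)
    i=1+s[1:,4].argmax();q=P[l==i]
    r=cv2.minAreaRect((q[:,:2]*1000).astype(np.float32));print("rim",s[i],r,np.round(cv2.boxPoints(r)).tolist(),np.median(q[:,2]))
    m=(reg&(z>.095)&(z<.13)).astype(np.uint8)
    k,l,s,ce=cv2.connectedComponentsWithStats(m)
    for i in range(1,k):
        if s[i,4]>15:
            q=P[l==i];print("hi",s[i],q.mean(0).round(4),q.min(0).round(3),q.max(0).round(3),cv2.minAreaRect((q[:,:2]*1000).astype(np.float32)),np.percentile(q[:,2],[10,50,90]).round(4))
# handle from two views: bright elongated pixels
```

```text
scene [11, 21555, 17584, 1295, 889, 172, 200, 167, 205, 305, 235, 181, 175, 179, 220, 151, 2001, 4687, 3561, 386, 93, 221, 110, 11, 6, 70, 235, 16, 0, 0]
rim [ 208  155  138  117 9239] ((515.452880859375, 46.14105987548828), (221.21876525878906, 190.1083221435547), 75.54478454589844) [[396.0, -37.0], [580.0, -85.0], [635.0, 130.0], [451.0, 177.0]] 0.07744813092441116
hi [263 155  56  24 359] [0.4467 0.0658 0.12  ] [0.429 0.011 0.096] [0.463 0.119 0.127] ((444.9002685546875, 64.66273498535156), (110.6957015991211, 12.07804012298584), 75.96784210205078) [0.1133 0.1219 0.1243]
hi [349 245  39  38 310] [0.6273 0.2152 0.0992] [0.593 0.181 0.095] [0.662 0.248 0.103] ((627.8394165039062, 213.85726928710938), (67.62655639648438, 67.43218994140625), 44.764347076416016) [0.0966 0.0994 0.1011]
side [0, 9909, 10433, 1363, 473, 430, 409, 396, 419, 468, 437, 386, 393, 398, 565, 234, 732, 2133, 2315, 439, 183, 211, 82, 22, 21, 89, 186, 7, 0, 0]
rim [ 215  197  147   82 4278] ((510.4122314453125, 48.52466583251953), (222.46377563476562, 204.7754669189453), 75.32183837890625) [[383.0, -33.0], [581.0, -85.0], [638.0, 130.0], [440.0, 182.0]] 0.07648860004656133
hi [285 212  47  29 367] [0.4431 0.0672 0.1173] [0.427 0.012 0.095] [0.46  0.119 0.126] ((444.16033935546875, 65.32450866699219), (109.38922119140625, 12.123263359069824), 76.30770874023438) [0.1042 0.1203 0.1237]
hi [165 223  38  21 251] [0.6264 0.215  0.0985] [0.591 0.179 0.095] [0.663 0.249 0.102] ((626.2716064453125, 214.493896484375), (68.1321792602539, 71.81124114990234), 75.28118133544922) [0.0958 0.0988 0.1006]
```

Run:
```python
import cv2,numpy as np
a=cv2.imread("pics/scene0.png")[140:285,170:410];b=cv2.imread("pics/side0.png")[190:300,200:380]
a=cv2.resize(a,None,fx=2.2,fy=2.2,interpolation=2);b=cv2.resize(b,None,fx=1.4,fy=1.4)
o=np.zeros((a.shape[0],a.shape[1]+b.shape[1],3),np.uint8);o[:,:a.shape[1]]=a;o[:b.shape[0],a.shape[1]:]=b
cv2.imwrite("pics/crop.png",o);print(o.shape)
```

```text
(319, 780, 3)
```

View pics/crop.png

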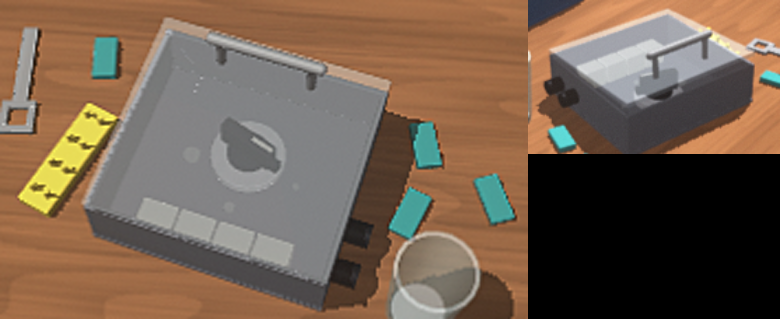

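The bar centre is at about (0.4445, 0.065, 0.116) with the box at about −14° yaw. The hinge then comes out at about (0.609, 0.023), which agrees with the far rim. I move to a point above the bar.

```bash
python3 -m jog '[[1,1,-0.7,0,0],[1,1,-0.7,0,0],[1,1,-0.7,0,0],[1,1,-0.7,0,0],[1,1,-0.7,0,0],[1,1,-0.7,0,0],[1,1,-0.7,0,0],[1,1,-0.7,0,0],[1,1,-0.7,0,0],[1,1,-0.7,0,0],[1,1,-0.7,0,0],[1,1,-0.7,0,0]]' 40
python3 -m jog '[[1,0.7,-1,0,0],[1,0.7,-1,0,0],[1,0.7,-1,0,0],[1,0.7,-1,0,0],[1,0.7,-1,0,0],[1,0.7,-1,0,0],[1,0.7,-1,0,0],[1,0.7,-1,0,0],[1,0.7,-1,0,0],[1,0.7,-1,0,0],[1,0.7,-1,0,0],[1,0.7,-1,0,0]]'
python3 -m jog '[[1,0.2,-0.9,0,0],[1,0.2,-0.9,0,0],[1,0.2,-0.9,0,0],[1,0.2,-0.9,0,0],[1,0.2,-0.9,0,0],[1,0,0,0,-0.1575],[1,0,0,0,-0.1575],[1,0,0,0,-0.1575],[1,0,0,0,-0.1575],[1,0,0,0,-0.1575],[1,0,0,0,-0.1575],[1,0,0,0,-0.1575]]'
python3 - <<'E'
from h import *
st();o=env.get_obs();c=read_camera("wrist")
W=np.eye(4);W[:3,:3]=R.from_euler("xyz",o["tool_rot"],degrees=True).as_matrix();W[:3,3]=o["tool_pos"]
P=pts(c,W@np.array(c["T_tool_cam"]));z=P[...,2]
cv2.imwrite("pics/w1.png",c["color"][...,::-1])
reg=(c["range_z"]>0)&(P[...,0]>.3)&(P[...,0]<.7)
m=(reg&(z>.1)&(z<.13)).astype(np.uint8)
k,l,s,ce=cv2.connectedComponentsWithStats(m)
for i in range(1,k):
    if s[i,4]>100:
        q=P[l==i];print(s[i],cv2.minAreaRect((q[:,:2]*1000).astype(np.float32)),np.percentile(q[:,2],[10,50,90]).round(4))
q=z[reg&(z>.06)&(z<.09)];print(len(q),np.median(q) if len(q) else 0)
E
```

```text
time_s: 1.1
tool_pos: [0.4281, -0.3255, 0.2392]
tool_rot: [-180.0, 0.0, 26.2]
force: [0.6, -0.3, 0.1]
grip_width: 0.0874
grasp_force: 0.0
time_s: 2.1
tool_pos: [0.4726, -0.0361, 0.2393]
tool_rot: [-180.0, 0.0, 26.2]
force: [0.6, -0.3, -0.2]
grip_width: 0.0868
grasp_force: 0.0
time_s: 3.1
tool_pos: [0.4508, 0.0523, 0.2392]
tool_rot: [-180.0, 0.0, 76.1]
force: [0.2, -0.1, -0.1]
grip_width: 0.0867
grasp_force: 0.0
{'time_s': 3.1, 'qpos': [26.144, -5.14, -33.751, 108.407, -2.939, 75.931, -20.643], 'joint_velocities': [-4.492, 0.138, 4.201, 0.12, 0.319, 0.026, 83.921], 'effort': [0.412, -21.474, 1.254, -30.943, -0.07, 0.012, -1.544], 'tool_pos': [0.451, 0.052, 0.239], 'tool_rot': [-179.961, 0.018, 76.14], 'force': [0.189, -0.122, -0.092], 'wrist_torque': [-0.008, -0.073, 0.008], 'grasp_force': 0.0, 'grip_width': 0.087}
[ 258  126   15  135 1819] ((444.0782775878906, 64.36787414550781), (110.85822296142578, 10.961831092834473), 75.385009765625) [0.1202 0.1225 0.1238]
46605 0.07913923051434374
```

View pics/w1.png

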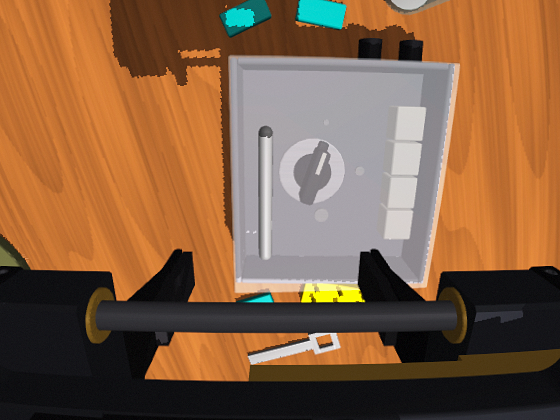

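The wrist view shows the bar from (265,130) to (265,258), midway between the jaws in x, the switch at (312,172) and the white blocks on the right. This fits the earlier estimates. I lower onto the bar and grip it.

```bash
python3 -m jog '[[1,0.5,-0.5,0.5,0],[1,0,0,1,0],[1,0,0,1,0],[1,0,0,1,0],[1,0,0,1,0],[1,0,0,1,0],[1,0,0,0.7,0],[0,0,0,0,0],[0,0,0,0,0],[0,0,0,0,0],[0,0,0,0,0],[0,0,0,0,0]]' 40
python3 -m jog '[[0,0,0,0,0],[0,0,0,0,0],[0,0,0,0,0],[0,0,0,0,0]]'
python3 - <<'E'
from h import *
st()
a=np.radians(14.2);r=175.4
for t in range(0,101,5):
    t0=np.radians(t)+a;t1=t0+np.radians(5)
    print(t,np.round([r*(np.cos(t0)-np.cos(t1))/20, -r*(np.sin(t1)-np.sin(t0))/20],2))
E
```

```text
time_s: 4.15
tool_pos: [0.4447, 0.0645, 0.1166]
tool_rot: [179.9, -0.0, 75.8]
force: [-0.4, -0.1, -0.4]
grip_width: 0.0614
grasp_force: 0.0
time_s: 4.48
tool_pos: [0.444, 0.0645, 0.1157]
tool_rot: [180.0, 0.0, 75.8]
force: [-0.2, -0.6, 0.9]
grip_width: 0.0349
grasp_force: 0.0
{'time_s': 4.483, 'qpos': [24.537, 1.324, -36.202, 118.053, 0.91, 60.869, -26.323], 'joint_velocities': [-0.044, 0.227, -0.009, 0.064, 0.023, -0.066, -0.045], 'effort': [0.001, -24.325, -0.368, -27.954, -0.062, -0.002, -0.001], 'tool_pos': [0.444, 0.064, 0.116], 'tool_rot': [179.982, 0.006, 75.778], 'force': [-0.179, -0.59, 0.936], 'wrist_torque': [-0.012, -0.087, -0.003], 'grasp_force': 0.0, 'grip_width': 0.035}
0 [ 0.22 -0.73]
5 [ 0.28 -0.71]
10 [ 0.34 -0.68]
15 [ 0.4  -0.65]
20 [ 0.46 -0.61]
25 [ 0.51 -0.57]
30 [ 0.56 -0.52]
35 [ 0.6  -0.47]
40 [ 0.64 -0.42]
45 [ 0.67 -0.36]
50 [ 0.7 -0.3]
55 [ 0.73 -0.24]
60 [ 0.74 -0.18]
65 [ 0.76 -0.11]
70 [ 0.76 -0.04]
75 [0.76 0.02]
80 [0.76 0.09]
85 [0.75 0.16]
90 [0.73 0.22]
95 [0.71 0.28]
100 [0.68 0.34]
```

```bash
python3 -m jog '[[0,0,0,0,0],[0,0,0,0,0],[0,0,0,0,0],[0,0,0,0,0],[0,0,0,0,0],[0,0,0,0,0]]'
python3 -m jog '[[0,0,0.11,-0.36,0],[0,0,0.11,-0.36,0],[0,0,0.14,-0.35,0],[0,0,0.14,-0.35,0],[0,0,0.17,-0.34,0],[0,0,0.17,-0.34,0],[0,0,0.2,-0.33,0],[0,0,0.2,-0.33,0],[0,0,0.23,-0.31,0],[0,0,0.23,-0.31,0]]'
```

```text
time_s: 4.98
tool_pos: [0.4449, 0.0643, 0.1156]
tool_rot: [179.9, -0.0, 75.8]
force: [5.9, 0.4, -3.8]
grip_width: 0.0095
grasp_force: 40.0
time_s: 5.82
tool_pos: [0.4828, 0.0543, 0.1813]
tool_rot: [179.3, -0.2, 75.7]
force: [31.1, -2.3, -36.8]
grip_width: 0.009
grasp_force: 41.3
```

```bash
python3 -m jog '[[0,0,0.25,0.1,0],[0,0,0,0,0]]'
python3 -m jog '[[0,0,0.26,-0.28,0],[0,0,0.27,-0.27,0],[0,0,0.3,-0.24,0],[0,0,0.3,-0.24,0]]'
```

```text
time_s: 5.98
tool_pos: [0.4829, 0.0543, 0.1807]
tool_rot: [179.9, -0.0, 75.7]
force: [8.1, -1.4, -5.1]
grip_width: 0.0096
grasp_force: 40.4
time_s: 6.32
tool_pos: [0.5021, 0.0493, 0.1988]
tool_rot: [-179.7, 0.0, 75.8]
force: [6.9, -0.1, -22.2]
grip_width: 0.0091
grasp_force: 40.9
```

```bash
python3 -m jog '[[0,0,0.31,-0.23,0],[0,0,0.31,-0.23,0],[0,0,0.33,-0.2,0],[0,0,0.33,-0.2,0],[0,0,0,0,0]]'
python3 -m jog '[[0,0,0.35,-0.18,0],[0,0,0.35,-0.17,0],[0,0,0.36,-0.15,0],[0,0,0.36,-0.14,0],[0,0,0,0,0]]'
python3 - <<'E'
from h import *
c=read_camera("side");cv2.imwrite("pics/side2.png",c["color"][...,::-1])
P=pts(c);z=P[...,2];m=(z>.09)&(z<.35)&(P[...,0]>.35)&(P[...,0]<.8)&(abs(P[...,1])<.3)&(c["range_z"]>0)
np.save("P2.npy",P)
E
```

```text
time_s: 6.73
tool_pos: [0.5279, 0.0424, 0.2163]
tool_rot: [-179.8, 0.0, 75.8]
force: [7.0, -1.4, -17.6]
grip_width: 0.0088
grasp_force: 40.9
time_s: 7.15
tool_pos: [0.5553, 0.0352, 0.2289]
tool_rot: [-179.7, 0.0, 75.7]
force: [5.8, -1.2, -25.4]
grip_width: 0.0095
grasp_force: 40.0
```

View pics/side2.png

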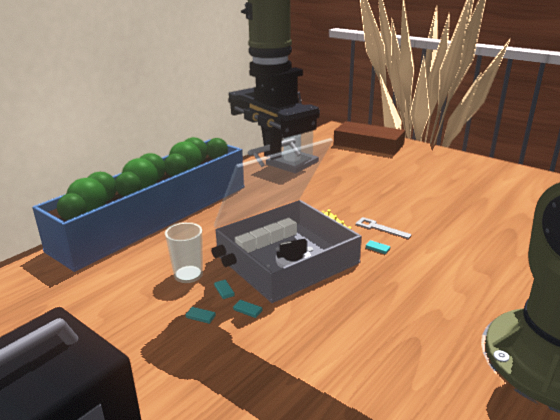

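The side view shows the bar held in the jaws at (285,155) and the cover about 55° up. The bystanders have not moved. I continue the arc.

```bash
python3 -m jog '[[0,0,0.37,-0.06,0],[0,0,0.37,-0.06,0],[0,0,0.38,-0.04,0],[0,0,0.38,-0.04,0],[0,0,0,0,0]]'
python3 -m jog '[[0,0,0.39,-0.03,0],[0,0,0.39,-0.02,0],[0,0,0.39,0,0],[0,0,0.39,0,0],[0,0,0,0,0]]'
```

```text
time_s: 7.62
tool_pos: [0.5867, 0.0272, 0.2368]
tool_rot: [179.9, 0.0, 75.7]
force: [0.1, -3.8, -11.4]
grip_width: 0.0096
grasp_force: 40.0
time_s: 8.03
tool_pos: [0.6169, 0.0194, 0.2386]
tool_rot: [179.8, 0.0, 75.7]
force: [-1.0, -5.2, -6.7]
grip_width: 0.0098
grasp_force: 40.0
```

```bash
python3 -m jog '[[0,0,0.4,0.03,0],[0,0,0.4,0.04,0],[0,0,0.4,0.06,0],[0,0,0.4,0.08,0],[0,0,0.4,0.1,0],[0,0,0.4,0.12,0],[0,0,0,0,0]]'
python3 -m jog '[[0,0,0.38,0.13,0],[0,0,0.38,0.15,0],[0,0,0.38,0.16,0],[0,0,0,0,0]]'
python3 - <<'E'
from h import *
c=read_camera("side");cv2.imwrite("pics/side3.png",c["color"][...,::-1])
E
```

```text
time_s: 8.62
tool_pos: [0.6635, 0.0074, 0.23]
tool_rot: [179.8, 0.0, 75.7]
force: [-2.3, -5.3, -5.5]
grip_width: 0.0094
grasp_force: 40.0
time_s: 8.95
tool_pos: [0.6852, 0.0018, 0.2209]
tool_rot: [179.9, 0.1, 75.7]
force: [-2.7, -5.4, -4.6]
grip_width: 0.01
grasp_force: 40.0
```

View pics/side3.png

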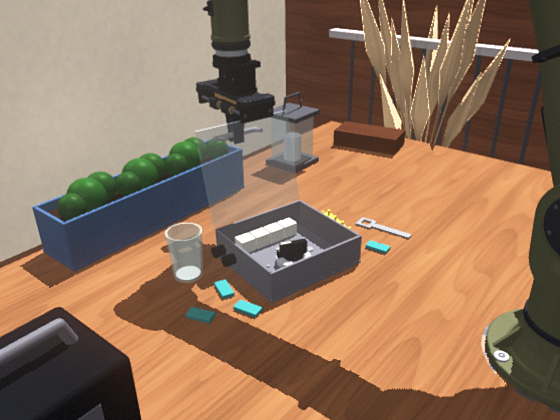

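The side view shows the cover just past upright with its top edge around (195–300, 130), still held at (245,135). I release slightly, lift clear and go above the switch.

```bash
python3 -m jog '[[0.25,0,0,0,0],[0.25,0,0,0,0],[0.25,0,0,0,0],[0.25,0,0,0,0],[0.25,0,0,-0.5,0],[0.25,0,0,-1,0],[0.25,0,0,-1,0],[0.25,0,0,-1,0],[0.25,0,0,-0.8,0]]'
python3 -m jog '[[0.25,0,-1,0,0],[0.25,0,-1,0,0],[0.25,0,-1,0,0],[0.25,0,-1,0,0],[0.25,0,-1,0,0],[0.7,0,-1,0,0],[0.7,0,-1,0,0],[0.7,0,-1,0,0],[0.7,0,-1,0,0],[0.7,0,-0.9,0,0],[0.7,-1,0,0,0],[0.7,-1,0,0,0]]'
python3 -m jog '[[0.7,0,0,0,0],[0.7,0,0,0,0]]'
python3 - <<'E'
from h import *
o=env.get_obs();print(o["tool_pos"],o["tool_rot"],o["qpos"][6]);c=read_camera("wrist")
W=np.eye(4);W[:3,:3]=R.from_euler("xyz",o["tool_rot"],degrees=True).as_matrix();W[:3,3]=o["tool_pos"]
np.savez("w2.npz",W=W,**c)
P=pts(c,W@np.array(c["T_tool_cam"]));z=P[...,2]
cv2.imwrite("pics/w2.png",c["color"][...,::-1])
near=np.hypot(P[...,0]-.493,P[...,1]-.052)<.05
for lo,hi in((.043,.06),(.012,.024)):
    m=(near&(z>lo)&(z<hi)).astype(np.uint8);k,l,s,ce=cv2.connectedComponentsWithStats(m)
    i=1+s[1:,4].argmax();q=P[l==i];print(s[i],ce[i],cv2.minAreaRect((q[:,:2]*1000).astype(np.float32)),np.median(q[:,2]))
c=read_camera("side");P=pts(c);z=P[...,2]
near=np.hypot(P[...,0]-.493,P[...,1]-.052)<.05
m=near&(z>.045)&(z<.06);q=P[m];print(m.sum(),cv2.minAreaRect((q[:,:2]*1000).astype(np.float32)),np.percentile(q[:,2],[50,90]))
E
```

```text
time_s: 9.75
tool_pos: [0.6845, 0.0044, 0.3087]
tool_rot: [179.8, -0.1, 75.8]
force: [-0.3, 0.5, 0.8]
grip_width: 0.0219
grasp_force: 0.0
time_s: 10.75
tool_pos: [0.4818, 0.0156, 0.3073]
tool_rot: [179.8, 0.0, 76.1]
force: [1.0, -0.5, -0.4]
grip_width: 0.0576
grasp_force: 0.0
time_s: 10.92
tool_pos: [0.4825, 0.0132, 0.3066]
tool_rot: [179.9, -0.0, 75.7]
force: [0.4, 1.1, -0.7]
grip_width: 0.0598
grasp_force: 0.0
[0.48245495 0.01317393 0.3066417 ] [ 1.79856895e+02 -7.92037858e-03  7.56942085e+01] -17.315327713816586
[262 115  24  49 592] [273.43412162 138.83614865] ((489.7535400390625, 52.682861328125), (56.49754333496094, 14.049771308898926), 58.138633728027344) 0.051249419371279
[ 245  108   58   57 1842] [273.06568947 135.62757872] ((489.9029846191406, 52.694923400878906), (69.11647033691406, 71.1996841430664), 75.4324951171875) 0.01762081249942568
157 ((488.9161071777344, 53.856849670410156), (55.8436393737793, 17.34180450439453), 60.12553405761719) [0.05070813 0.05278161]
```

View pics/w2.png

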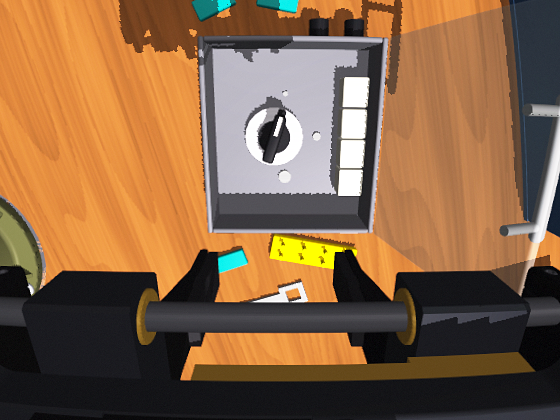

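The wrist view shows the handle at (273,138) with its pointer end up, towards the off stud at (285,93). The cover is well open at the right. The axis measures (0.490, 0.0527), the top 51 mm and the bar direction 58–59°, all in line with the text. I go down and grip.

```bash
python3 -m jog '[[0.6,1,-0.06,0,0],[0.6,1,-0.07,0,0],[0.6,0,0,0,0.124],[0.6,0,0,0,0.124],[0.6,0,0,0,0.124],[0.6,0,0,1,0],[0.6,0,0,1,0],[0.6,0,0,1,0],[0.6,0,0,1,0],[0.6,0,0,1,0],[0.6,0,0,1,0],[0.6,0,0,1,0]]'
python3 -m jog '[[0.6,0,0,1,0],[0.6,0,0,1,0],[0.6,0,0,1,0],[0.6,0,0,0,0],[0.6,0,0,0,0]]'
python3 -c "
from h import *
st()"
```

```text
time_s: 12.02
tool_pos: [0.4898, 0.0546, 0.1647]
tool_rot: [180.0, -0.1, 59.2]
force: [-0.6, 0.1, -1.1]
grip_width: 0.0523
grasp_force: 0.0
time_s: 12.43
tool_pos: [0.489, 0.0542, 0.105]
tool_rot: [-179.9, 0.0, 59.1]
force: [-0.0, 0.3, 0.5]
grip_width: 0.0522
grasp_force: 0.0
{'time_s': 12.433, 'qpos': [24.409, 8.317, -35.771, 113.13, 5.493, 60.318, -44.662], 'joint_velocities': [0.277, -1.632, 0.106, -1.99, -0.108, 0.107, 0.164], 'effort': [0.041, -29.294, -2.208, -26.429, -0.019, -0.008, -0.03], 'tool_pos': [0.489, 0.054, 0.105], 'tool_rot': [-179.874, 0.006, 59.147], 'force': [-0.013, 0.319, 0.541], 'wrist_torque': [0.004, -0.124, -0.035], 'grasp_force': 0.0, 'grip_width': 0.052}
```

The joint turns the opposite way to what I assumed. I make a half turn first, which leaves the full 150° of stroke available.

```bash
python3 -m jog '[[0.6,0,0,0,-0.154],[0.6,0,0,0,-0.154],[0.6,0,0,0,-0.154],[0.6,0,0,0,-0.154],[0.6,0,0,0,-0.154],[0.6,0,0,0,-0.154],[0.6,0,0,0,-0.154],[0.6,0,0,0,-0.154],[0.6,0,0,0,-0.154],[0.6,0,0,0,-0.154],[0.6,0,0,0,-0.154],[0.6,0,0,0,-0.154]]'
python3 -m jog '[[0.6,0,0,0,-0.154],[0.6,0,0,0,-0.154],[0.6,0,0,0,-0.154],[0.6,0,0,0,-0.154],[0.6,0,0,0,-0.154],[0.6,0,0,0,-0.154],[0.6,0,0,0,-0.154],[0.6,0,0,0,-0.154],[0.6,0,0,0,-0.154],[0.6,0,0,0,-0.154],[0.6,0,0,0,-0.154],[0.6,0,0,0,-0.154]]'
python3 -m jog '[[0.6,0,0,0,-0.154],[0.6,0,0,0,-0.154],[0.6,0,0,0,0],[0.6,0,0,0,0]]'
python3 -c "
from h import *
st()"
```

```text
time_s: 13.43
tool_pos: [0.4909, 0.0537, 0.1074]
tool_rot: [179.9, 0.1, 142.6]
force: [0.8, -0.2, -0.1]
grip_width: 0.0524
grasp_force: 0.0
time_s: 14.43
tool_pos: [0.4909, 0.0536, 0.1074]
tool_rot: [-179.9, 0.1, -134.3]
force: [0.0, -0.1, -0.1]
grip_width: 0.0524
grasp_force: 0.0
time_s: 14.77
tool_pos: [0.4905, 0.0533, 0.1067]
tool_rot: [-179.9, 0.1, -121.0]
force: [0.7, -0.0, 0.2]
grip_width: 0.0523
grasp_force: 0.0
{'time_s': 14.767, 'qpos': [41.848, 11.615, -55.043, 112.572, 10.913, 61.034, 131.089], 'joint_velocities': [-0.372, 0.235, 0.62, 0.559, 0.046, -0.156, -0.628], 'effort': [0.095, -26.294, -4.862, -27.483, 0.09, 0.028, 0.222], 'tool_pos': [0.491, 0.053, 0.107], 'tool_rot': [-179.888, 0.057, -120.96], 'force': [0.705, -0.043, 0.221], 'wrist_torque': [0.088, -0.127, -0.05], 'grasp_force': 0.0, 'grip_width': 0.052}
```

```bash
python3 -m jog '[[0.6,0,0,1,0],[0.6,0,0,1,0],[0.6,0,0,1,0],[0.6,0,0,0.2,0],[0,0,0,0,0],[0,0,0,0,0],[0,0,0,0,0],[0,0,0,0,0],[0,0,0,0,0],[0,0,0,0,0],[0,0,0,0,0]]' 20
python3 -m jog '[[0,0,0,0,0.1],[0,0,0,0,0.1],[0,0,0,0,0.1],[0,0,0,0,0.1],[0,0,0,0,0.1],[0,0,0,0,0.1]]'
```

```text
time_s: 15.68
tool_pos: [0.4905, 0.0525, 0.0419]
tool_rot: [-179.9, 0.0, -120.8]
force: [4.6, -0.8, -5.6]
grip_width: 0.0138
grasp_force: 20.2
time_s: 16.18
tool_pos: [0.4905, 0.0525, 0.0418]
tool_rot: [-179.9, 0.1, -148.0]
force: [2.1, -0.9, -0.1]
grip_width: 0.0136
grasp_force: 20.0
```

Gripped at 14 mm wide and turning. I have turned 27° of 150° so far, leaving about 123°, and I go a little past that.

```bash
python3 -m jog '[[0,0,0,0,0.13],[0,0,0,0,0.13],[0,0,0,0,0.13],[0,0,0,0,0.13],[0,0,0,0,0.13],[0,0,0,0,0.13],[0,0,0,0,0.13],[0,0,0,0,0.13],[0,0,0,0,0.13],[0,0,0,0,0.13],[0,0,0,0,0],[0,0,0,0,0]]'
python3 -m jog '[[0,0,0,0,0.13],[0,0,0,0,0.13],[0,0,0,0,0.13],[0,0,0,0,0.13],[0,0,0,0,0.13],[0,0,0,0,0.13],[0,0,0,0,0.13],[0,0,0,0,0.13],[0,0,0,0,0.13],[0,0,0,0,0.13],[0,0,0,0,0.09],[0,0,0,0,0]]'
python3 -c "
from h import *
st()"
```

```text
time_s: 17.18
tool_pos: [0.4905, 0.0525, 0.0418]
tool_rot: [180.0, 0.1, 153.9]
force: [3.6, -1.5, 0.4]
grip_width: 0.014
grasp_force: 20.0
time_s: 18.18
tool_pos: [0.4905, 0.0525, 0.0418]
tool_rot: [179.9, 0.0, 91.2]
force: [3.1, -3.4, 1.0]
grip_width: 0.0139
grasp_force: 20.0
{'time_s': 18.183, 'qpos': [18.11, 12.937, -29.61, 116.251, 8.064, 52.618, -14.59], 'joint_velocities': [0.517, 0.035, -0.586, -0.076, 0.295, 0.132, 5.619], 'effort': [-1.391, -33.039, -4.164, -22.904, -0.897, 0.843, -0.707], 'tool_pos': [0.49, 0.052, 0.042], 'tool_rot': [179.882, 0.03, 91.186], 'force': [3.076, -3.43, 1.037], 'wrist_torque': [-0.446, -0.721, -0.025], 'grasp_force': 20.001, 'grip_width': 0.014}
```

```bash
python3 -m jog '[[0.6,0,0,0,0],[0.6,0,0,0,0],[0.6,0,0,0,0],[0.6,0,0,0,0],[0.6,0,0,0,0],[0.6,0,0,-0.5,0],[0.6,0,0,-1,0],[0.6,0,0,-1,0],[0.6,0,0,-1,0],[0.6,0,0,-1,0],[0.6,0,0,-1,0],[0.6,0,0,-1,0]]'
python3 -m jog '[[0.6,-1,0,-1,0],[0.6,-1,0,-1,0],[0.6,0,0,-1,0],[0.6,0,0,-1,0],[0.6,0,0,-1,0],[0.6,0,0,-1,0],[0.6,0,0,-1,0],[0.6,0,0,0,0],[0.6,0,0,0,0]]'
python3 - <<'E'
from h import *
st();o=env.get_obs();c=read_camera("wrist")
W=np.eye(4);W[:3,:3]=R.from_euler("xyz",o["tool_rot"],degrees=True).as_matrix();W[:3,3]=o["tool_pos"]
P=pts(c,W@np.array(c["T_tool_cam"]));z=P[...,2]
cv2.imwrite("pics/w3.png",c["color"][...,::-1])
near=np.hypot(P[...,0]-.49,P[...,1]-.0527)<.05
q=P[near&(z>.043)&(z<.06)];print(cv2.minAreaRect((q[:,:2]*1000).astype(np.float32)))
m=((z>.12)&(P[...,0]>.55)&(P[...,0]<.8)&(c["range_z"]>0)).astype(np.uint8)
k,l,s,ce=cv2.connectedComponentsWithStats(m)
for i in range(1,k):
    if s[i,4]>60: q=P[l==i];print(s[i],np.median(q,0).round(3),q.min(0).round(3),q.max(0).round(3))
E
```

```text
time_s: 19.18
tool_pos: [0.4885, 0.0535, 0.1718]
tool_rot: [-179.9, -0.0, 91.3]
force: [0.7, 0.2, -0.5]
grip_width: 0.052
grasp_force: 0.0
time_s: 19.93
tool_pos: [0.4903, 0.0136, 0.3118]
tool_rot: [180.0, -0.0, 91.3]
force: [-0.0, 0.4, 0.3]
grip_width: 0.052
grasp_force: 0.0
{'time_s': 19.933, 'qpos': [23.677, -1.825, -27.457, 97.629, -0.852, 83.942, -2.375], 'joint_velocities': [-0.135, 0.912, 0.169, 2.474, 0.191, -0.425, -0.47], 'effort': [0.015, -27.88, 0.461, -32.994, -0.073, 0.067, 0.011], 'tool_pos': [0.49, 0.014, 0.312], 'tool_rot': [179.951, -0.008, 91.303], 'force': [-0.028, 0.447, 0.288], 'wrist_torque': [0.02, -0.085, 0.021], 'grasp_force': 0.0, 'grip_width': 0.052}
((490.1969909667969, 53.087730407714844), (13.083769798278809, 55.91375732421875), 1.0414260625839233)
[  366    77   194   219 28362] [0.646 0.043 0.203] [ 0.591 -0.089  0.12 ] [0.699 0.125 0.261]
[ 505  266   55  135 4994] [0.568 0.042 0.378] [0.55  0.018 0.364] [0.576 0.054 0.406]
```

View pics/w3.png

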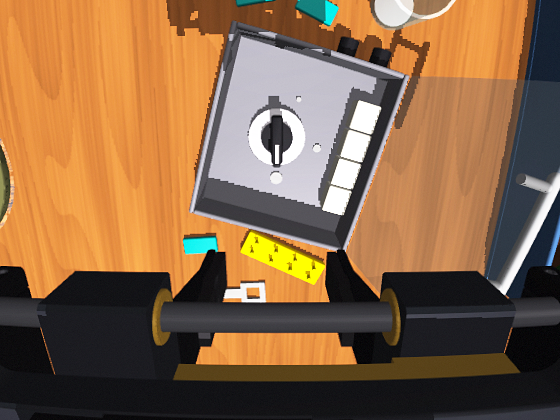

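The pointer now aims at the largest stud (276,178), so the switch is in full. I go back over the bar, lower along the same path used to leave it and grip again.

```bash
python3 -m jog '[[0.25,0,0,0,-0.115],[0.25,0,0,0,-0.115],[0.25,0,0,0,-0.115],[0.25,0.9,0.8,0,0],[0.25,0.92,0.8,0,0],[0.25,0,1,0,0],[0.25,0,1,0,0],[0.25,0,1,0,0],[0.25,0,1,0,0],[0.25,0,1,0,0],[0.25,0,1,0,0],[0.25,0,1,0,0]]'
python3 -m jog '[[0.25,0,1,0,0],[0.25,0,0,0,0],[0.25,0,0,0,0]]'
```

```text
time_s: 20.98
tool_pos: [0.6446, 0.0976, 0.309]
tool_rot: [-179.8, -0.1, 106.8]
force: [0.9, -0.4, 1.1]
grip_width: 0.0216
grasp_force: 0.0
time_s: 21.23
tool_pos: [0.6632, 0.1036, 0.3086]
tool_rot: [-179.7, -0.1, 106.8]
force: [-0.6, -0.2, -0.5]
grip_width: 0.0215
grasp_force: 0.0
```

```bash
python3 -m jog '[[0.25,0,0,0,0.138],[0.25,0,0,0,0.138],[0.25,0,0,0,0.138],[0.25,0,0,0,0.138],[0.25,0,0,0,0.138],[0.25,-0.93,0.46,0,0],[0.25,-0.93,0.46,0,0],[0.25,-0.93,0.46,0,0],[0.25,-0.93,0.46,0,0],[0.25,-0.93,0.46,0,0],[0.25,0,0,0,0],[0.25,0,0,0,0]]'
python3 - <<'E'
from h import *
o=env.get_obs();print(o["tool_pos"],o["tool_rot"]);d=R.from_euler("xyz",o["tool_rot"],degrees=True).as_matrix().T@(np.array([.685,.0018,.2209])-o["tool_pos"]);print(d/.02)
E
```

```text
time_s: 22.23
tool_pos: [0.6843, -0.0005, 0.3107]
tool_rot: [-179.9, 0.1, 75.5]
force: [-0.1, 0.9, -0.0]
grip_width: 0.0217
grasp_force: 0.0
[ 6.84285412e-01 -5.00303159e-04  3.10740190e-01] [-1.79920012e+02  5.90550025e-02  7.54875441e+01]
[0.12492871 0.0120386  4.49187071]
```

```bash
python3 -m jog '[[0.25,0.1,0,0.5,0],[0.25,0,0,0.5,0],[0.25,0,0,0.5,0],[0.25,0,0,0.5,0],[0.25,0,0,0.5,0],[0.25,0,0,0.5,0]]'
python3 -m jog '[[0.25,0,0,0.5,0],[0.25,0,0,0.5,0],[0.25,0,0,0.5,0],[0,0,0,0,0],[0,0,0,0,0],[0,0,0,0,0],[0,0,0,0,0]]' 40
```

```text
time_s: 22.73
tool_pos: [0.6854, 0.0038, 0.2497]
tool_rot: [-179.9, 0.0, 75.7]
force: [0.1, 0.0, 0.6]
grip_width: 0.0216
grasp_force: 0.0
time_s: 23.32
tool_pos: [0.6856, 0.0034, 0.2214]
tool_rot: [-180.0, 0.0, 75.6]
force: [0.5, -0.1, -2.5]
grip_width: 0.0096
grasp_force: 40.0
```

```bash
python3 -m jog '[[0,0,-0.37,-0.16,0],[0,0,-0.37,-0.15,0],[0,0,-0.37,-0.14,0],[0,0,-0.4,-0.12,0],[0,0,-0.4,-0.1,0],[0,0,-0.4,-0.08,0],[0,0,-0.4,-0.06,0],[0,0,-0.4,-0.04,0],[0,0,-0.4,-0.03,0],[0,0,0,0,0]]'
python3 -m jog '[[0,0,-0.39,0,0],[0,0,-0.39,0,0],[0,0,-0.39,0.04,0],[0,0,-0.39,0.05,0],[0,0,0,0,0]]'
python3 -m jog '[[0,0,-0.4,0.08,0],[0,0,-0.4,0.09,0],[0,0,-0.4,0.11,0],[0,0,-0.4,0.12,0],[0,0,0,0,0]]'
```

```text
time_s: 24.15
tool_pos: [0.6169, 0.0214, 0.2418]
tool_rot: [179.8, 0.0, 75.7]
force: [-0.2, -0.7, 9.0]
grip_width: 0.0096
grasp_force: 40.0
time_s: 24.57
tool_pos: [0.5866, 0.0291, 0.2398]
tool_rot: [179.9, 0.0, 75.7]
force: [-1.5, 0.2, 11.1]
grip_width: 0.0096
grasp_force: 40.0
time_s: 24.98
tool_pos: [0.5547, 0.0374, 0.2314]
tool_rot: [180.0, 0.0, 75.7]
force: [-3.3, 0.5, 10.2]
grip_width: 0.0097
grasp_force: 40.0
```

```bash
python3 -m jog '[[0,0,-0.35,0.14,0],[0,0,-0.35,0.15,0],[0,0,-0.35,0.17,0],[0,0,-0.35,0.18,0],[0,0,0,0,0]]'
python3 -m jog '[[0,0,-0.33,0.2,0],[0,0,-0.33,0.21,0],[0,0,-0.33,0.23,0],[0,0,-0.33,0.24,0],[0,0,0,0,0]]'
python3 -m jog '[[0,0,-0.25,0.23,0],[0,0,-0.25,0.23,0],[0,0,-0.25,0.24,0],[0,0,-0.25,0.24,0],[0,0,0,0,0]]'
```

```text
time_s: 25.4
tool_pos: [0.5266, 0.0447, 0.218]
tool_rot: [-179.8, 0.1, 75.7]
force: [-4.5, 0.5, 10.8]
grip_width: 0.0098
grasp_force: 40.0
time_s: 25.82
tool_pos: [0.5002, 0.0515, 0.199]
tool_rot: [-179.7, 0.1, 75.7]
force: [-5.3, 1.6, 5.6]
grip_width: 0.0096
grasp_force: 40.2
time_s: 26.23
tool_pos: [0.4811, 0.0564, 0.1794]
tool_rot: [-179.7, 0.1, 75.7]
force: [-3.8, 3.0, 1.6]
grip_width: 0.0097
grasp_force: 40.2
```

```bash
python3 -m jog '[[0,0,-0.25,0.3,0],[0,0,-0.24,0.3,0],[0,0,-0.22,0.31,0],[0,0,-0.2,0.32,0],[0,0,-0.19,0.32,0],[0,0,0,0,0]]'
python3 -m jog '[[0,0,-0.18,0.33,0],[0,0,-0.16,0.33,0],[0,0,-0.15,0.34,0],[0,0,0,0,0]]'
```

```text
time_s: 26.73
tool_pos: [0.4596, 0.0619, 0.1474]
tool_rot: [-179.6, 0.0, 75.7]
force: [-4.1, 4.7, -2.6]
grip_width: 0.0089
grasp_force: 39.4
time_s: 27.07
tool_pos: [0.4502, 0.0643, 0.1273]
tool_rot: [-179.6, 0.0, 75.7]
force: [-2.9, 5.1, -2.1]
grip_width: 0.0097
grasp_force: 39.9
```

```bash
python3 -m jog '[[0,0,-0.12,0.3,0],[0,0,-0.11,0.25,0],[0,0,-0.05,0.15,0],[0,0,0,0,0]]'
python3 -m jog '[[0,0,0,0.15,0],[0,0,0,0.15,0],[0,0,0,0,0]]'
```

```text
time_s: 27.4
tool_pos: [0.4456, 0.0655, 0.1138]
tool_rot: [-179.7, 0.0, 75.7]
force: [-4.0, 4.7, -1.4]
grip_width: 0.0094
grasp_force: 40.0
time_s: 27.65
tool_pos: [0.4438, 0.066, 0.1074]
tool_rot: [-179.4, 0.1, 75.7]
force: [-7.7, 5.3, 0.1]
grip_width: 0.0091
grasp_force: 39.9
```

```bash
python3 -m jog '[[0,0,-0.03,0.15,0],[0,0,0,0.1,0],[0,0,0,0,0]]'
python3 - <<'E'
from h import *
c=read_camera("side");P=pts(c);z=P[...,2];x=P[...,0];y=P[...,1]
cv2.imwrite("pics/side4.png",cv2.resize(c["color"][150:310,190:400,::-1],None,fx=3,fy=3))
m=(z>.06)&(z<.1)&(x>.38)&(x<.65)&(y>-.1)&(y<.2)
s=(x-.609)*.969-(y-.023)*.249
for a in np.arange(-.2,0,.025):
    k=m&(s>a)&(s<a+.025);print(round(a,3),k.sum(),np.median(z[k]).round(4))
E
```

```text
time_s: 27.9
tool_pos: [0.4425, 0.0663, 0.1023]
tool_rot: [-179.4, 0.1, 75.7]
force: [-8.3, 4.6, 2.5]
grip_width: 0.009
grasp_force: 39.7
-0.2 1086 0.0733
-0.175 773 0.0734
-0.15 436 0.0733
-0.125 442 0.0733
-0.1 522 0.0733
-0.075 555 0.0733
-0.05 565 0.0732
-0.025 620 0.0736
```

View pics/side4.png

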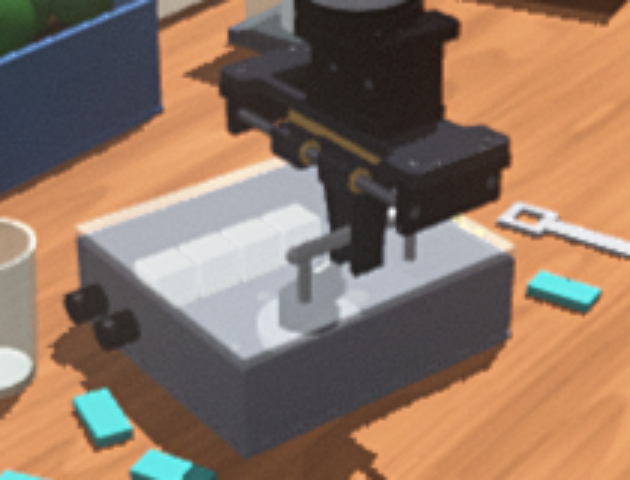

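The picture shows the cover lying flat on the box, level at 73 mm from hinge to front. I press once more to seat it, then release.

```bash
python3 -m jog '[[0,0,0,0.1,0],[0,0,0,0.1,0],[0,0,0,0,0]]'
python3 -m jog '[[0.6,0,0,0,0],[0.6,0,0,0,0],[0.6,0,0,0,0],[0.6,0,0,0,0],[0.6,0,0,-0.3,0],[0.6,0,0,-1,0],[0.6,0,0,-1,0],[0.6,0,0,-1,0],[0.6,0,0,-1,0],[0.6,0,0,-1,0],[0.6,0,0,0,0],[0.6,0,0,0,0]]'
python3 - <<'E'
from h import *
for n in("scene","side"):
    c=read_camera(n);P=pts(c);z=P[...,2];x=P[...,0];y=P[...,1]
    c0=dict(np.load(n+"0.npz"));P0=pts(c0)
    m=(z>.06)&(z<.09)&(x>.38)&(x<.65)&(y>-.1)&(y<.2);s=(x-.609)*.969-(y-.023)*.249
    k=m&(s<-.02)&(s>-.19);f=np.polyfit(s[k],z[k],1);print(n,"slope",f.round(4))
    m=(z>.095)&(z<.13)&(x>.4)&(x<.48)&(y>0)&(y<.13);print("bar",m.sum(),np.percentile(z[m],[50,90]).round(4))
    for h,lo,hi in(("dom",85,95),("ctr",24,32)):
        for q in(c0,c):
            H=cv2.cvtColor(q["color"],cv2.COLOR_RGB2HSV);mm=cv2.inRange(H,(lo,170,90),(hi,255,255))
            kk,l,st_,ce=cv2.connectedComponentsWithStats(mm);print(h,[ce[i].round(1).tolist() for i in range(1,kk) if st_[i,4]>30])
E
```

```text
time_s: 28.2
tool_pos: [0.4426, 0.0663, 0.1017]
tool_rot: [-179.3, 0.2, 75.7]
force: [-20.3, 3.8, 29.5]
grip_width: 0.0089
grasp_force: 37.7
time_s: 29.2
tool_pos: [0.4484, 0.0642, 0.2071]
tool_rot: [179.9, -0.0, 75.6]
force: [0.4, 0.2, -1.0]
grip_width: 0.052
grasp_force: 0.0
scene slope [-0.0015  0.0731]
bar 332 [0.1123 0.1145]
dom []
dom []
ctr []
ctr []
side slope [-0.0005  0.0731]
bar 319 [0.1108 0.1139]
dom []
dom []
ctr []
ctr []
```

```bash
python3 -c "
from h import *
st();print(env.sign_off())"
```

```text
{'time_s': 29.3, 'qpos': [17.654, -3.94, -27.76, 111.63, -1.928, 71.948, -23.817], 'joint_velocities': [-0.069, 0.588, -0.159, 0.71, -0.042, 0.011, -0.002], 'effort': [-0.014, -24.248, 0.885, -31.043, -0.074, -0.02, 0.0], 'tool_pos': [0.447, 0.064, 0.205], 'tool_rot': [-179.928, 0.034, 75.632], 'force': [-0.52, 0.289, -0.485], 'wrist_torque': [0.009, -0.053, 0.038], 'grasp_force': 0.0, 'grip_width': 0.052}
the job is handed in; nothing more can be done
None
```

I opened the cover, turned the switch to full and shut the cover flat again, then handed the job in at 29.3 s; no verdict came back, and I checked the bystanders only by eye in the pictures, where none looked moved.

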